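# Make up a case kit and an embedding kit

### The job

Make up two kits from the stock standing between the two grey kit trays. On the short tray goes the case kit: the larger white specimen pot in the round well and the wax block on the pad; on the long tray goes the embedding kit: the brown screw-cap bottle in the wide well, the dropper bottle in the narrow well and the steel base mould on the pad. Stand the pot and bottles upright on the floor of their wells, lay the block and the mould right side up, centred on their pads with their long side along the pad's long side, and leave the small pot and the timer where they are.

Things in the scene. Friction and masses are not known exactly. Their poses are not given: they have to be found in the camera images.
- short_tray: Short grey plastic kit tray, fixed, 94 (x) by 206 mm (y), one well and one pad. Origin: centre of underside, z up. Heights over it: floor 6 mm, outer lip 10 mm. Round well: centre (0, +55) mm, inner diameter 78, ring wall 3 mm thick, top 18 mm high; its floor is the tray floor. Raised dark-topped pad: centre (0, -55) mm, 54 (x) by 70 (y), flat top 14 mm high, no rim.
- long_tray: Long grey plastic kit tray, fixed, 94 (x) by 262 mm (y). Origin: centre of underside, z up. Heights: floor 6 mm, outer lip 10 mm. Wide well (one end): centre (0, +88) mm, inner diameter 66. Narrow well (middle): centre (0, +12), inner diameter 52. Ring walls 3 mm thick, tops 18 mm high. Raised dark-topped pad (other end): centre (0, -88), 54 (x) by 70 (y), flat top 14 mm high, no rim.
- large_pot: The larger of the two white specimen pots with white screw lid, loose, 54 mm diameter (56 at the lid's ribs), 70 mm tall. Origin: centre of its underside, z up. Belongs in the short tray's round well.
- brown_bottle: Brown bottle with a ribbed white screw cap and a label, loose, 45 mm diameter, 85 mm tall. Origin: centre of its underside, z up. It stands among the stock between the trays; a like bottle far back by the blue box is not part of the job. Belongs in the long tray's wide well.
- dropper_bottle: Slim brown dropper bottle with a black rubber bulb, loose: body 32 mm diameter up to 62 mm, shoulder to 70 mm, collar 24 mm diameter to 77 mm, bulb 13 mm diameter to 102 mm. Grip it round the body. Origin: centre of its underside, z up. Belongs in the long tray's narrow well.
- wax_block: Paraffin wax block with a pink spot on top, on its white flat cassette, loose, 28 mm (x) by 40 mm (y), 11 mm high. Origin: centre of its underside, z up. Take it by the long sides (across x). Belongs on the short tray's pad.
- base_mould: Small open stainless steel base mould (shallow dish with a flat rim), loose, rim 32 mm (x) by 42 mm (y), 10 mm high; the rim occupies heights 5 to 10 mm, the foot below is 24 x 30 mm. Origin: centre of its underside, z up. Take it by the rim across x. Belongs on the long tray's pad.
- small_pot: The smaller of the two white specimen pots, 46 to 48 mm diameter, 62 mm tall, loose; stands among the stock and stays there. Origin: centre of its underside, z up.
- lab_timer: White digital lab timer lying on its back, 67 x 67 x 19 mm, loose; stays where it is. Origin: centre of its underside, z up.
Things that resemble listed ones, but are neither listed nor needed, are in the scene too. What is shaped like the brown_bottle but pink or purple is not meant. What is shaped like the dropper_bottle but green or yellow is not meant.

How it is judged:
By the outcome, as a careful person would: the job done as asked, in the order asked, and still so for the second after the job is handed in, with the robot touching nothing.
It also fails if it takes over 115 s, if anything falls off the work surface, if the arm or the gripper's body presses on something with over 40 N, if the wrist force passes 120 N, or if a joint passes its speed limit or range.

### The arm

A 6-joint arm with a two-finger parallel gripper is mounted at the origin on a cart in front of the work surface, level with it; the furniture and walls round the work are solid. World frame = base frame: x ahead of the robot, y to its left, z up, the work surface at z = 0. Lengths are in m, angles in rad, forces in N, time in s.
With the tool pointing down it reaches from about 0.375 to 0.9 m from the base axis. Payload 3.1 kg.
Tool frame: the origin (TCP) lies where the fingers leave the gripper's body, on its centre line; the fingertips stand 73 mm ahead of it and the grasp point (between the pads) lies 54 mm ahead of it; z points along the fingers, y is the line along which they close (so a half turn about z gives the same grasp; the last joint's range is limited). The gripper opens to 85 mm and grips with 20 to 120 N. Pads are 22 mm wide; open, the fingers measure 114 mm over their backs; the gripper's body (76 mm by 85 mm) begins 54 mm behind the grasp point. The pads swing forward as they close: fully open they stand 13 mm farther back than shut.
Start: joints at [1.163, 0.527, 1.433, -0, 1.181, -0.178], TCP at [0.142, 0.609, 0.304] pointing down, gripper open.
Joint ranges: [-3.08, 3.08], [-0.75, 2.2], [0.22, 2.44], [-1.43, 4.57], [0, 2.65], [-2.85, 2.85]. Speed limits (rad/s): [2.79, 2.79, 3.14, 3.14, 3.14, 3.14].

### API

Orientations are given as a unit quaternion [x, y, z, w].
In Python, from station import manip gives the robot as it stands.
- The arm moves only by the tool step_arm, never from a script. Its argument "moves" is one flat list of numbers, 5 for each row, row after row: the opening, from 0 (shut) to 1 (fully open), then the shift along the world's x, y, z scaled (see below), then the turn about the world's z scaled (see below). In form: [fingers, x, y, z, yaw, fingers, x, y, z, yaw, ...]. A call has 1 to 12 rows; each row is the pose to reach, as a shift and turn from the pose commanded when the call began, turning the shorter way round; what a row does not reach only later rows make up. The controller multiplies each number of a shift by 200 mm and each number of a turn by pi rad. A row lasts 1/8 s, in which the tool goes at most 62.5 mm and 10.7 degrees, less where a joint would pass 70% of its speed; a pose out of reach is approached as far as the arm can. A call with a number of a shift or a turn outside -1 to 1 is refused whole. A call with a gripper value outside its range is refused whole. The fingers move at their own pace and stop on an object; "grip_force" is the grip in N (left out, the last holds). Time passes only in rows, so rows that repeat a pose let the fingers close. It gives the time, the measured TCP pose, the force, the opening and the grip force at its end, in the units of the state.
- manip.sense(): the state, without advancing time (a new reading comes with each control period).
- manip.snapshot(name): name is "scene" or "top" or "wrist"; returns a dict with "color" (400x640x3 uint8, blue, green, red), "z_map" (400x640 float32, m along the optical axis (not along the pixel's ray), 0 where there is no reading), "fovy" (degrees; the focal length in pixels is half the picture's height over the tangent of half this angle, whatever the lens; pixels are square), "cx", "cy" (the principal point, pixels), "k1" (the pictures are not rectified: a ray, as slopes to the right and down, at radius r is drawn at 1 + k1 r^2 times it, then the intrinsics apply), "R" (3x3) and "t" (3): a world point X has camera coordinates R X + t; the wrist camera has in their place "mount" (4x4, takes a point from camera to tool coordinates, whose origin is the TCP and whose axes are the flange's). Camera axes: x right, y down, z forward; pixel columns grow to the right and rows downward; lengths in m; the calibration is good to about 2 mm. A picture is of the moment at which its call begins: read the wrist's pose just before it.
- manip.sign_off(): hands the job in; it is judged then, once.
The state is a dict: "t": time; "q": joint angles; "qd": joint speeds; "tau": joint torques, N m; "tcp_pos": TCP position; "tool_rot": TCP orientation; "force": force on the tool from outside, world axes, zero at the start; "ft_torque": the same for the moment, N m; "finger_gap": opening from 0.0 (shut) to 1.0 (fully open); "gripper_force": force on a finger pad.
Only numpy, scipy, OpenCV 4.12 (cv2) and the standard library are available. Lean on these libraries where they do the work, as an engineer would, in place of code of your own. Each camera call takes 0.05 s, during which the arm holds its last target. There are 200 camera calls.

## Working session

There is one attempt and no reset: what is moved stays moved. The work goes in short steps, Python scripts to look and compute and a tool call to move; the robot and the scene stay as the last step left them, time stands still between calls to the robot, and variables do not carry over. Pictures are saved under pics/ and viewed, at most 14 in all, crops included, and the job is handed in when it is done.

Besides the shell and the picture viewer there is one more tool, called after "Request:" by a JSON object that holds its "fn" and its "kwargs". step_arm: Moves the arm, as the interface text tells. Its arguments: {"type":"object","properties":{"moves":{"type":"array","items":{"type":"number"}},"grip_force":{"type":"number"}},"required":["moves"]}

```bash
mkdir -p pics; cat > h.py <<'E'
import numpy as np, cv2
from station import manip
def snap(n):
    s=manip.sense(); d=manip.snapshot(n)
    f=200/np.tan(np.radians(d['fovy']/2)); d['f']=f
    if 'R' in d: R=np.array(d['R']);t=np.array(d['t']); d['C']=-R.T@t; d['Rc']=R.T
    else:
        from scipy.spatial.transform import Rotation as Ro
        M=np.array(d['mount']); Rt=Ro.from_quat(s['tool_rot']).as_matrix()
        d['C']=Rt@M[:3,3]+np.array(s['tcp_pos']); d['Rc']=Rt@M[:3,:3]
    return d
def slopes(d,px):
    p=(np.atleast_2d(px).astype(float)-[d['cx'],d['cy']])/d['f']; u=p.copy()
    for _ in range(20): u=p/(1+d['k1']*(u**2).sum(1,keepdims=True))
    return u
def onplane(d,px,z):
    u=slopes(d,px); r=np.c_[u,np.ones(len(u))]@d['Rc'].T
    return d['C']+r*((z-d['C'][2])/r[:,2])[:,None]
def cloud(d):
    v,u=np.mgrid[:400,:640]; s=slopes(d,np.c_[u.ravel(),v.ravel()])
    z=d['z_map'].ravel()[:,None]
    return (np.c_[s*z,z]@d['Rc'].T+d['C']).reshape(400,640,3)
E
python3 - <<'E'
from h import *
for n in('scene','top'):
    d=snap(n); cv2.imwrite(f'pics/{n}0.png',d['color']); print(n,d['C'],d['f'],d['k1'],(d['z_map']>0).mean())
s=manip.sense(); print(s)
E
```

```text
scene [-0.1037981  -0.33115496  0.9139922 ] 519.6397876299203 -0.07464107038527125 0.9956796875
top [ 0.43077439 -0.01204717  1.24938136] 489.04700204490865 0.023399818047606467 0.996171875
{'t': 0.1, 'q': array([ 1.16246478e+00,  5.28394935e-01,  1.43378457e+00, -2.32947624e-06,
        1.18140144e+00, -1.78540991e-01]), 'qd': array([-0.00062455, -0.00254904, -0.0029585 ,  0.00142873,  0.00147469,
        0.00116364]), 'tau': array([-4.66736619e-04, -4.43303132e+01, -1.78587377e+01, -2.21661817e-04,
        3.85208696e-03, -1.56018835e-06]), 'tcp_pos': array([0.1421504 , 0.60809866, 0.30301467]), 'tool_rot': array([ 1.14642159e-01,  9.93406355e-01, -9.51964309e-04, -2.86519298e-04]), 'force': array([ 0.00648069, -0.50279451, -0.56798316]), 'ft_torque': array([-0.07078823, -0.03345959,  0.04230819]), 'gripper_force': 0.0, 'finger_gap': 1.0010654257830234}
```

View pics/scene0.png

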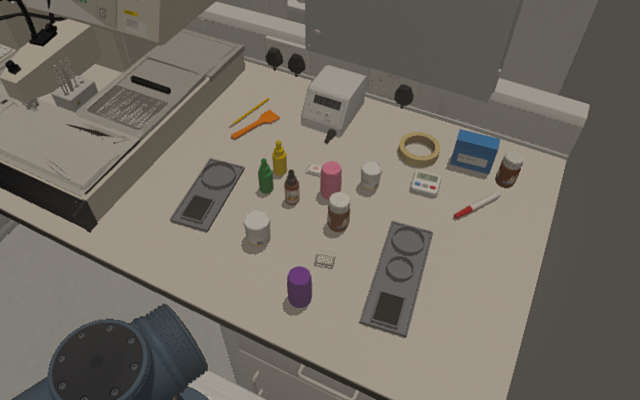

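View pics/top0.png

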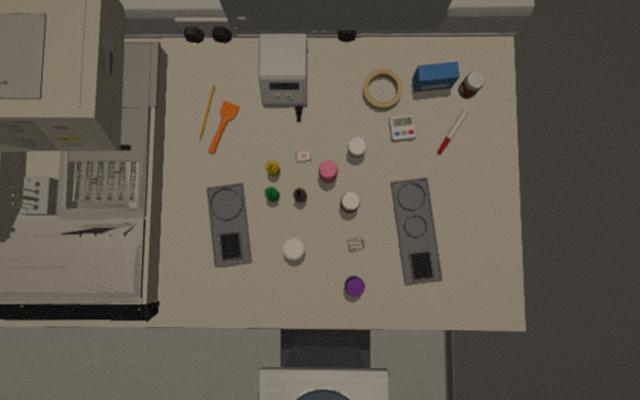

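Candidates for the stock, in top view pixels:
- Pots: large (293,250), small (357,147).
- Brown bottle: (350,202). Lookalikes are pink (328,171), purple (355,287) and the far brown one (472,85).
- Dropper: brown (300,195). Lookalikes are green (272,194) and yellow (272,168).
- Wax block (304,156), mould (356,244) and timer (403,127).

Trays: the short one is left at (229,225), the long one right at (416,231). In both, the wells are toward +x.

```bash
python3 - <<'E'
from h import *
d=snap('top'); P=cloud(d); g=P[...,2]
print('table z',np.median(g[290:310,200:270]))
img=d['color']
c=cv2.resize(img[130:300,190:450],None,fx=3,fy=3,interpolation=cv2.INTER_CUBIC); c=cv2.convertScaleAbs(c,alpha=1.5); cv2.imwrite('pics/crop1.png',c)
for n,(u,v),lo in [('large',(293,250),.06),('small',(357,147),.052),('brown',(350,202),.075),('drop',(300,195),.015),('pink',(328,171),.05),('purple',(355,287),.05),('green',(272,194),.015),('yellow',(272,168),.015),('wax',(304,156),.006),('mould',(356,244),.004),('timer',(403,127),.01),('short',(229,225),.004),('long',(416,231),.004)]:
    m=(g>lo).astype(np.uint8); k,l,st,ce=cv2.connectedComponentsWithStats(m,connectivity=4)
    w=l[v-2:v+3,u-2:u+3]; w=w[w>0]
    if not len(w): print(n,'none',g[v,u]); continue
    L=np.bincount(w).argmax(); q=P[l==L]
    h=np.percentile(q[:,2],90)
    uv=np.argwhere(l==L)[:,::-1]
    zz={'short':.01,'long':.01}.get(n,np.median(q[:,2]))
    W=onplane(d,uv,zz)[:,:2].astype(np.float32)*1000
    r=cv2.minAreaRect(W)
    print(n,len(q),'zmax %.3f'%h,'mean',q[:,:2].mean(0).round(4),'rect',np.round(r[0],1),np.round(r[1],1),round(r[2],1))
E
```

```text
table z -0.0002913658928462848
large 423 zmax 0.072 mean [0.4477 0.0744] rect [447.7  74.1] [52.7 53.1] 0.4
small 303 zmax 0.063 mean [ 0.7005 -0.0798] rect [700.4 -80. ] [47.6 45.9] 44.5
brown 272 zmax 0.088 mean [ 0.5588 -0.0611] rect [560.2 -62.3] [43.3 43. ] 0.1
drop 166 zmax 0.096 mean [0.5736 0.0599] rect [574.5  60.2] [34.6 31.9] 0.5
pink 314 zmax 0.088 mean [ 0.6323 -0.0072] rect [634.1  -6.9] [46.4 43.4] 0.1
purple 326 zmax 0.087 mean [ 0.3585 -0.0714] rect [358.6 -71.4] [43.9 46.8] 0.6
green 175 zmax 0.096 mean [0.5765 0.1279] rect [578.5 129.6] [36.9 31.2] 45.5
yellow 182 zmax 0.095 mean [0.6414 0.1284] rect [643.4 129.4] [39.7 32.1] 37.3
wax 110 zmax 0.014 mean [0.6845 0.0556] rect [683.9  55.5] [27.5 29.6] 8.5
mould none -0.0034734196084551527
timer 615 zmax 0.020 mean [ 0.7584 -0.1993] rect [ 759.1 -200.7] [67.5 64.4] 7.4
short 2544 zmax 0.016 mean [0.5027 0.2432] rect [504.4 244.3] [211.   96.6] 7.9
long 3118 zmax 0.015 mean [ 0.4891 -0.2306] rect [ 493.9 -231.7] [264.7  98.3] 7.7
```

View pics/crop1.png

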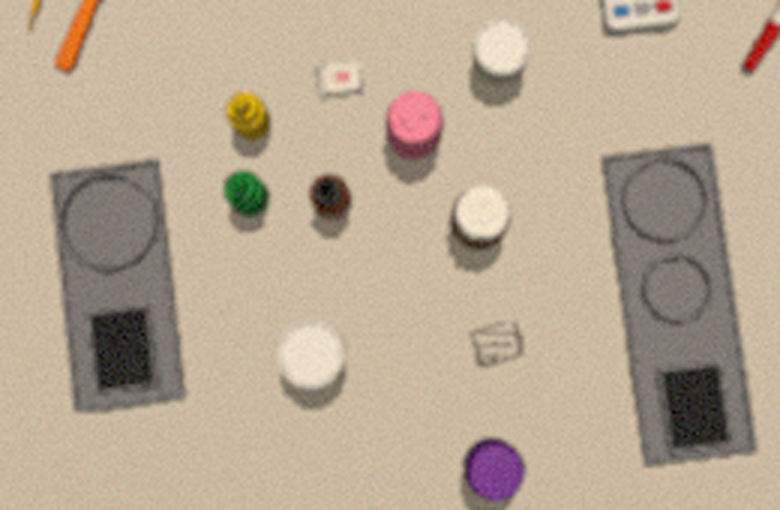

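The crop confirms the choices. At (480,215) there is a white cap over a brown body. The dropper's black bulb is at (330,195) and the mould at (497,343). The wax block with its pink spot is at (340,78) and the large pot at (311,356). Next I move the wrist camera over the short tray.

Request:
{"fn": "step_arm", "kwargs": {"moves": [1,0.4,-0.45,0.25,0.05,1,0.8,-0.9,0.5,0.1,1,0.8,-0.9,0.5,0.1,1,0.8,-0.9,0.5,0.1,1,0.8,-0.9,0.5,0.1,1,0.8,-0.9,0.5,0.1], "grip_force": 30}}

```text
t: 0.9
tcp_pos: [0.3025, 0.4283, 0.4039]
tool_rot: [-0.041, 0.999, 0.0, -0.0]
force: [0.1, 0.2, 0.5]
finger_gap: 0.994
gripper_force: 0.0
```

Request:
{"fn": "step_arm", "kwargs": {"moves": [1,0.25,-0.3,0,0,1,0.5,-0.6,0,0,1,0.7,-0.9,0,0,1,0.7,-0.9,0,0,1,0.7,-0.9,0,0,1,0.7,-0.9,0,0]}}

```text
t: 1.65
tcp_pos: [0.4413, 0.2499, 0.4029]
tool_rot: [-0.043, 0.999, 0.0, -0.001]
force: [-0.7, 0.3, -0.0]
finger_gap: 1.0
gripper_force: 0.0
```

```bash
python3 - <<'E'
from h import *
s=manip.sense(); print(s['t'],s['tcp_pos'],s['tool_rot'],s['q'])
d=snap('wrist'); cv2.imwrite('pics/w1.png',d['color']); print(d['C'],d['f'],d['k1'],d['Rc'][:,2], onplane(d,[[0,0],[639,0],[639,399],[0,399]],0))
E
```

```text
1.65 [0.44129193 0.24987129 0.40294656] [-4.29351737e-02  9.99077024e-01  2.04612861e-04 -1.27669563e-03] [ 2.94080917e-01  2.56456696e-01  1.58860539e+00  1.07022464e-03
  1.29890232e+00 -1.36290087e+00]
[0.36240002 0.2431473  0.47347388] 276.2576663164747 -0.008777030741194838 [ 0.30915026  0.02714577 -0.9506257 ] [[ 0.24835951 -0.24242149  0.        ]
 [ 0.16678297  0.69946546  0.        ]
 [ 0.95575523  1.0664791   0.        ]
 [ 1.08789804 -0.47000446  0.        ]]
```

View pics/w1.png

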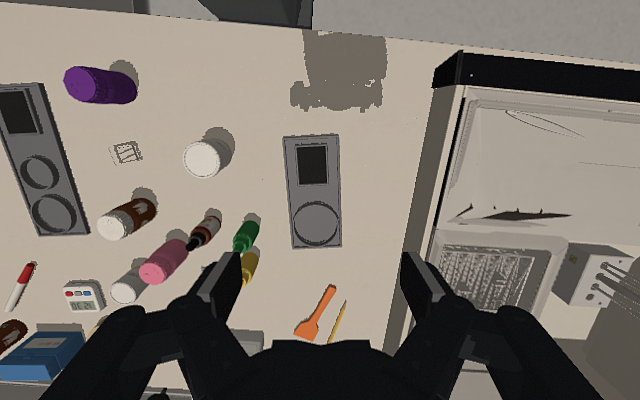

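The wrist view shows the short tray at (313,190), with its pad at (312,164) and well at (318,222). The long tray is at (40,160), the mould at (127,152) and the large pot at (207,155). I measure the trays in both views.

```bash
cat >> h.py <<'E'
def comp(m,seed):
    m=m.astype(np.uint8); k,l,st,ce=cv2.connectedComponentsWithStats(m,connectivity=4)
    u,v=seed; w=l[v-4:v+5,u-4:u+5]; w=w[w>0]
    return (l==np.bincount(w).argmax()) if len(w) else None
def rect(d,m,z):
    cs,_=cv2.findContours(m.astype(np.uint8),cv2.RETR_EXTERNAL,cv2.CHAIN_APPROX_NONE)
    c=max(cs,key=len)[:,0,:]; W=(onplane(d,c,z)[:,:2]*1000).astype(np.float32)
    A=(onplane(d,np.argwhere(m)[:,::-1],z)[:,:2]*1000)
    (x,y),(a,b),t=cv2.minAreaRect(W)
    if a<b: a,b,t=b,a,t+90
    t=(t+90)%180-90
    C=np.cov(A.T); e=np.linalg.eigh(C)[1][:,1]; pt=np.degrees(np.arctan2(e[1],e[0])); pt=(pt+90)%180-90
    return 'rect (%.1f %.1f) %.1fx%.1f long@%.1f | mean (%.1f %.1f) pca %.1f n%d'%(x,y,a,b,t,*A.mean(0),pt,len(A))
E
python3 - <<'E'
from h import *
for n,seeds in (('wrist',{'short':((313,185),(311,164)),'long':((20,140),(18,112))}),('top',{'short':((240,200),(231,247)),'long':((403,215),(422,265))})):
    d=snap(n); hsv=cv2.cvtColor(d['color'],cv2.COLOR_BGR2HSV); print(n)
    for k,(a,b) in seeds.items():
        t=d['color'][a[1],a[0]]; print(k,'tray col',hsv[a[1],a[0]],'pad',hsv[b[1],b[0]],'table',hsv[60,250] if n=='wrist' else hsv[300,230])
        pad=comp(hsv[...,2]<60,b)
        tr=comp(cv2.morphologyEx(((hsv[...,1]<45)&(hsv[...,2]<150)).astype(np.uint8),cv2.MORPH_CLOSE,np.ones((5,5))),a)
        print(' pad',rect(d,pad,.014)); print(' tray',rect(d,tr,.010))
E
```

```text
wrist
short tray col [173  10 101] pad [ 0 16 32] table [ 16  36 185]
 pad rect (453.1 236.0) 62.7x47.4 long@7.8 | mean (452.5 235.9) pca 8.1 n1041
 tray rect (506.2 243.3) 209.1x94.9 long@7.7 | mean (499.4 242.5) pca 7.8 n6158
long tray col [  0  10 101] pad [30 20 26] table [ 16  36 185]
 pad rect (407.8 -244.0) 63.7x48.0 long@7.6 | mean (408.2 -242.9) pca -1.2 n1155
 tray rect (493.8 -228.6) 262.7x107.2 long@7.3 | mean (488.5 -225.6) pca 4.1 n8543
top
short tray col [15 36 85] pad [14 88 32] table [22 50 91]
 pad rect (318.8 407.9) 487.8x431.8 long@10.0 | mean (303.5 452.4) pca -14.2 n11734
 tray rect (595.1 18.0) 1663.5x1030.6 long@-89.8 | mean (525.2 6.2) pca -82.9 n147949
long tray col [11 21 96] pad [ 0 29 26] table [22 50 91]
 pad rect (407.7 -242.4) 63.6x46.8 long@7.8 | mean (408.0 -242.5) pca 6.2 n481
 tray rect (498.7 -227.7) 273.3x115.1 long@9.4 | mean (493.7 -231.0) pca 7.0 n4018
```

Request:
{"fn": "step_arm", "kwargs": {"moves": [1,0.02,-0.4,-0.3,0,1,0.035,-0.7,-0.7,0,1,0.035,-0.88,-0.9,0,1,0.035,-0.88,-0.9,0,1,0.035,-0.88,-0.9,0,1,0.035,-0.88,-0.9,0]}}

```text
t: 2.55
tcp_pos: [0.4496, 0.0734, 0.2242]
tool_rot: [-0.042, 0.999, 0.0, 0.0]
force: [1.0, -0.1, -0.0]
finger_gap: 1.001
gripper_force: 0.0
```

```bash
python3 - <<'E'
from h import *
s=manip.sense(); print(s['t'],s['tcp_pos'],s['tool_rot'])
d=snap('wrist'); cv2.imwrite('pics/w2.png',d['color'])
P=cloud(d); print((d['z_map']>0).mean())
E
```

```text
2.55 [0.44962534 0.0733634  0.22420733] [-4.24050799e-02  9.99100463e-01  1.86231433e-04  1.96432769e-04]
0.99598046875
```

View pics/w2.png

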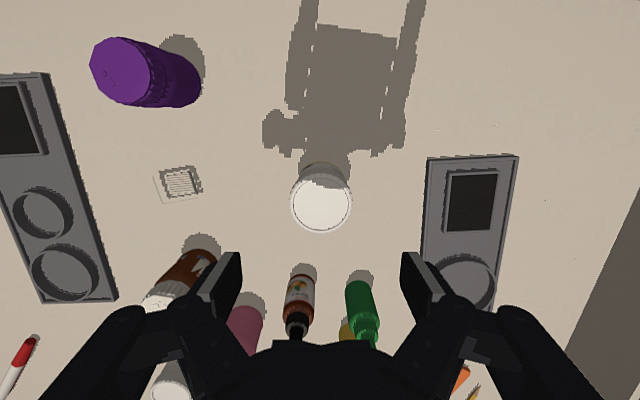

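The pot lid is at (320,200), centred between the fingers. The mould is at (178,183) and the short pad at (473,202). I measure these before descending.

```bash
python3 - <<'E'
from h import *
d=snap('wrist'); hsv=cv2.cvtColor(d['color'],cv2.COLOR_BGR2HSV)
print('pot',rect(d,comp((hsv[...,1]<25)&(hsv[...,2]>190),(322,212)),.07), onplane(d,[[320,202]],.07))
for s in ((473,202),(12,125)): print('pad',rect(d,comp(hsv[...,2]<60,s),.014))
tr=comp(cv2.morphologyEx(((hsv[...,1]<45)&(hsv[...,2]<150)).astype(np.uint8),cv2.MORPH_CLOSE,np.ones((5,5))),(440,200))
print('tray',rect(d,tr,.01))
P=cloud(d)
m=P[...,2]>.004; m[:150]=0;m[210:]=0;m[:,:140]=0;m[:,215:]=0
print('mould',rect(d,m,.008))
c=d['color'][155:215,140:225]; t=np.median(c.reshape(-1,3),0); q=np.zeros((400,640),bool); q[155:215,140:225]=np.abs(c.astype(int)-t).sum(2)>25
print('mould c',rect(d,q,.005)); cv2.imwrite('pics/m.png',np.hstack([cv2.resize(c,None,fx=5,fy=5),cv2.resize(cv2.cvtColor(q[155:215,140:225].astype(np.uint8)*255,8),None,fx=4,fy=5)]))
E
```

```text
pot rect (452.7 72.6) 53.9x46.2 long@82.0 | mean (451.0 72.7) pca 81.7 n2331 [[0.44760244 0.07307084 0.07      ]]
pad rect (453.2 236.3) 63.4x47.6 long@7.7 | mean (452.1 236.2) pca 7.3 n2447
pad rect (407.7 -240.1) 63.7x41.1 long@6.1 | mean (410.8 -234.8) pca -7.6 n1898
tray rect (590.4 106.1) 866.4x358.5 long@-85.1 | mean (628.9 166.0) pca -78.7 n63920
mould rect (456.6 -63.9) 28.2x3.9 long@18.5 | mean (458.0 -71.4) pca -74.9 n102
mould c rect (458.6 -78.2) 44.0x33.8 long@-74.1 | mean (459.0 -79.3) pca -71.1 n919
```

Request:
{"fn": "step_arm", "kwargs": {"moves": [1,0,0,-0.25,0,1,0,0,-0.45,0,1,0,0,-0.6,0,1,0,0,-0.64,0,1,0,0,-0.64,0,0.2,0,0,-0.64,0,0.2,0,0,-0.64,0,0.2,0,0,-0.64,0,0.2,0,0,-0.64,0,0.2,0,0,-0.64,0], "grip_force": 30}}

```text
t: 3.9
tcp_pos: [0.4499, 0.0726, 0.0972]
tool_rot: [-0.042, 0.999, -0.0, 0.001]
force: [-0.2, 1.0, 5.9]
finger_gap: 0.626
gripper_force: 30.7
```

Request:
{"fn": "step_arm", "kwargs": {"moves": [0.2,0,0,0.3,0,0.2,0,0,0.6,0,0.2,0.15,0.3,0.6,0,0.2,0.3,0.5,0.6,0,0.2,0.45,0.7,0.6,0,0.2,0.55,0.88,0.6,0,0.2,0.55,0.89,0.6,0,0.2,0.55,0.89,0.6,0]}}

```text
t: 4.9
tcp_pos: [0.5583, 0.2503, 0.2159]
tool_rot: [-0.042, 0.999, -0.0, -0.001]
force: [0.2, 0.0, -1.4]
finger_gap: 0.622
gripper_force: 32.1
```

```bash
python3 - <<'E'
from h import *
s=manip.sense(); print(s['t'],s['tcp_pos'],s['finger_gap'])
d=snap('wrist'); cv2.imwrite('pics/w3.png',d['color'])
hsv=cv2.cvtColor(d['color'],cv2.COLOR_BGR2HSV)
v,u=np.mgrid[:400,:640]; P=onplane(d,np.c_[u.ravel(),v.ravel()],.014).reshape(400,640,3)
m=(np.hypot(P[...,0]-.452,P[...,1]-.236)<.05)&(hsv[...,2]<60); k,l,st,ce=cv2.connectedComponentsWithStats(m.astype(np.uint8)); print('pad',rect(d,l==1+st[1:,4].argmax(),.014))
E
```

```text
4.9 [0.55830657 0.25025558 0.21589424] 0.6219869012585153
pad rect (453.1 235.9) 64.7x48.5 long@7.7 | mean (451.9 235.7) pca 7.7 n4130
```

View pics/w3.png

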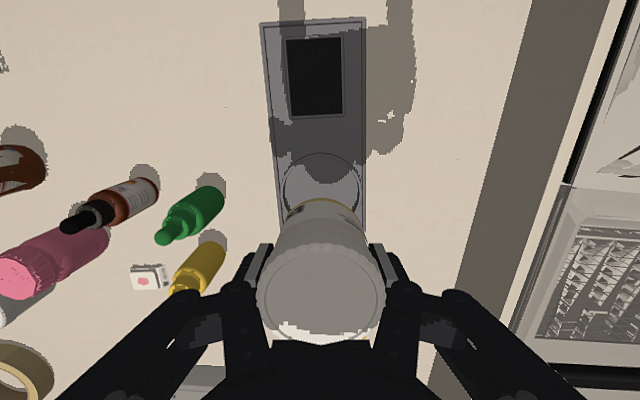

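The pot is held upright above the well, with the ring at (322,185) in view. The pad is at (453,236) mm with a yaw of 7.7°. I lower and release, then back off upward.

Request:
{"fn": "step_arm", "kwargs": {"moves": [0.2,0.02,0,-0.2,0,0.2,0.02,0,-0.4,0,0.2,0.02,0,-0.5,0,0.2,0.02,0,-0.555,0,0.2,0.02,0,-0.56,0,0.2,0.02,0,-0.56,0,0.75,0.02,0,-0.56,0,0.85,0.02,0,-0.56,0,0.85,0.02,0,-0.56,0,0.85,0.02,0,-0.3,0,0.85,0.02,0,0,0,0.85,0.02,0,0,0]}}

```text
t: 6.45
tcp_pos: [0.5663, 0.2514, 0.2214]
tool_rot: [-0.042, 0.999, 0.001, 0.006]
force: [0.7, 0.6, 0.0]
finger_gap: 0.852
gripper_force: 0.0
```

Request:
{"fn": "step_arm", "kwargs": {"moves": [0.85,0,-0.3,0.1,0,0.85,0.15,-0.6,0.1,0,0.85,0.3,-0.9,0.1,0,0.85,0.3,-0.9,0.1,0,0.85,0.3,-0.9,0.1,0,0.85,0.3,-0.9,0.1,0]}}

```text
t: 7.2
tcp_pos: [0.6221, 0.0721, 0.2352]
tool_rot: [-0.043, 0.999, 0.0, -0.001]
force: [0.2, 0.9, -0.5]
finger_gap: 0.856
gripper_force: 0.0
```

```bash
python3 - <<'E'
from h import *
s=manip.sense(); print(s['t'],s['tcp_pos'],s['tool_rot'])
d=snap('wrist'); cv2.imwrite('pics/w4.png',d['color'])
E
```

```text
7.2 [0.62209444 0.07208278 0.23520473] [-4.29345227e-02  9.99077158e-01  3.58646943e-04 -1.15335565e-03]
```

View pics/w4.png

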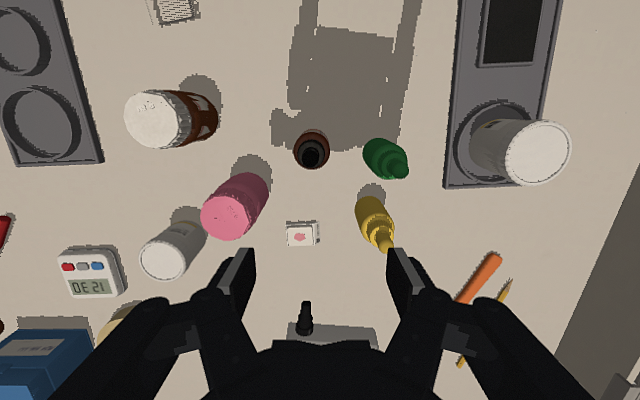

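The large pot stands in its well (535,150). The wax block at (302,233) has its long side along image x.

```bash
python3 - <<'E'
from h import *
d=snap('wrist'); P=cloud(d)
x0,y0,x1,y1=270,205,335,265
m=np.zeros((400,640),bool); m[y0:y1,x0:x1]=(P[...,2]>.003)[y0:y1,x0:x1]
z=P[m][:,2]; print('z',np.percentile(z,[10,50,90,98]).round(4)); print('depth',rect(d,m,.006))
hsv=cv2.cvtColor(d['color'],cv2.COLOR_BGR2HSV); print(hsv[233,285:320:5].tolist(), hsv[255,300])
w=np.zeros_like(m); s=hsv[y0:y1,x0:x1]; w[y0:y1,x0:x1]=(s[...,1]<22)&(s[...,2]>170)|((s[...,1]>50)&(s[...,2]>150)); w=comp(cv2.morphologyEx(w.astype(np.uint8),cv2.MORPH_CLOSE,np.ones((3,3))),(295,233))
print('col',rect(d,w,.007))
A=cv2.resize(d['color'][y0:y1,x0:x1],None,fx=5,fy=5,interpolation=0); B=A.copy()
for mm,c in((m,(0,255,0)),(w,(255,0,0))):
    cs,_=cv2.findContours(cv2.resize(mm[y0:y1,x0:x1].astype(np.uint8),None,fx=5,fy=5,interpolation=0),0,2); cv2.drawContours(B,cs,-1,c,1)
cv2.imwrite('pics/wax.png',np.hstack([A,B]))
E
```

```text
z [0.0053 0.0106 0.0118 0.3059]
depth rect (686.2 56.2) 39.3x29.8 long@-82.5 | mean (686.6 55.3) pca -81.5 n720
[[16, 40, 185], [19, 29, 211], [2, 67, 207], [0, 83, 190], [20, 28, 212], [18, 31, 214], [17, 29, 177]] [ 17  37 187]
col rect (689.4 52.6) 12.0x9.2 long@-85.0 | mean (689.1 52.6) pca -75.3 n73
```

View pics/wax.png

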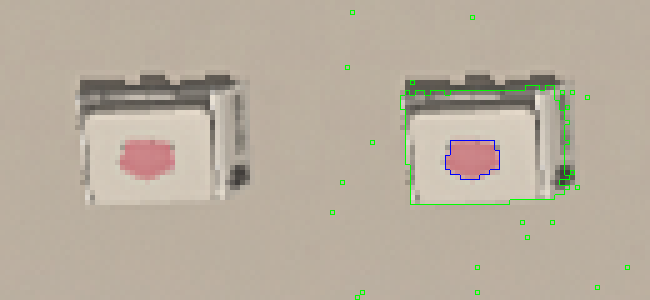

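Request:
{"fn": "step_arm", "kwargs": {"moves": [0.65,0.15,-0.04,0,-0.05,0.65,0.32,-0.08,0,-0.1,0.65,0.32,-0.08,0,-0.15,0.65,0.32,-0.08,-0.1,-0.2,0.65,0.32,-0.08,-0.2,-0.25,0.65,0.32,-0.08,-0.2,-0.3,0.65,0.32,-0.08,-0.2,-0.36,0.65,0.32,-0.08,-0.2,-0.42,0.65,0.32,-0.08,-0.2,-0.49,0.65,0.32,-0.08,-0.2,-0.49,0.65,0.32,-0.08,-0.2,-0.49,0.65,0.32,-0.08,-0.2,-0.49]}}

```text
t: 8.8
tcp_pos: [0.6872, 0.0549, 0.1959]
tool_rot: [0.664, 0.747, -0.0, -0.0]
force: [-0.6, 0.5, -0.1]
finger_gap: 0.648
gripper_force: 0.0
```

```bash
python3 - <<'E'
from h import *
s=manip.sense(); q=s['tool_rot']; print(s['t'],s['tcp_pos'],'psi',2*np.degrees(np.arctan2(q[1],q[0]))-90)
d=snap('wrist'); P=cloud(d)
m=(P[...,2]>.003)&(P[...,2]<.016)&(np.hypot(P[...,0]-.686,P[...,1]-.056)<.035)
m=cv2.morphologyEx(m.astype(np.uint8),cv2.MORPH_OPEN,np.ones((3,3)))>0
print(rect(d,m,.006)); W=P[m]; r=cv2.minAreaRect((W[:,:2]*1000).astype(np.float32)); print(r)
t=m&(P[...,2]>.0095); print('top',rect(d,t,.011))
v,u=np.argwhere(m).mean(0).astype(int); print(u,v); cv2.imwrite('pics/wax2.png',cv2.resize(d['color'][v-60:v+60,u-60:u+60],None,fx=4,fy=4,interpolation=0))
E
```

```text
8.8 [0.68722751 0.05492413 0.19594972] psi 6.746112104396801
rect (686.4 55.6) 37.5x27.2 long@-84.2 | mean (686.3 55.6) pca -87.3 n948
((686.38427734375, 55.24433135986328), (27.2886905670166, 37.17411804199219), 5.939291000366211)
top rect (686.8 53.7) 29.5x23.6 long@-83.2 | mean (686.8 53.6) pca -82.8 n716
318 193
```

View pics/wax2.png

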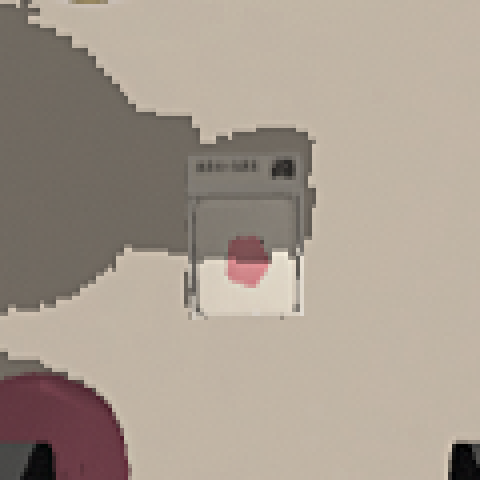

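The wax block at crop (247,235) is aligned with the fingers. I descend and grip.

Request:
{"fn": "step_arm", "kwargs": {"moves": [0.65,0,0,-0.2,0,0.65,0,0,-0.4,0,0.65,0,0,-0.54,0,0.65,0,0,-0.59,0,0.65,0,0,-0.595,0,0.65,0,0,-0.595,0,0.1,0,0,-0.595,0,0.1,0,0,-0.595,0,0.1,0,0,-0.595,0,0.1,0,0,-0.595,0,0.1,0,0,-0.595,0,0.1,0,0,-0.595,0], "grip_force": 30}}

```text
t: 10.35
tcp_pos: [0.6881, 0.0545, 0.0783]
tool_rot: [0.665, 0.747, 0.001, 0.001]
force: [-0.4, 0.4, 6.6]
finger_gap: 0.319
gripper_force: 30.1
```

Request:
{"fn": "step_arm", "kwargs": {"moves": [0.1,0,0,0.15,0,0.1,0,0,0.4,0,0.1,0,0,0.65,0,0.1,-0.15,0.1,0.65,0.05,0.1,-0.35,0.3,0.65,0.1,0.1,-0.55,0.45,0.65,0.15,0.1,-0.75,0.6,0.65,0.2,0.1,-0.95,0.8,0.65,0.25,0.1,-1,0.9,0.65,0.3,0.1,-1,0.9,0.65,0.35,0.1,-1,0.9,0.65,0.4,0.1,-1,0.9,0.65,0.45]}}

```text
t: 11.85
tcp_pos: [0.487, 0.2347, 0.2068]
tool_rot: [0.018, 1.0, -0.0, -0.0]
force: [0.1, 0.5, 0.1]
finger_gap: 0.318
gripper_force: 29.7
```

Request:
{"fn": "step_arm", "kwargs": {"moves": [0.1,-0.1,0.01,-0.1,0.03,0.1,-0.17,0.01,-0.25,0.056,0.1,-0.17,0.01,-0.25,0.056,0.1,-0.17,0.01,-0.25,0.056,0.1,-0.17,0.01,-0.25,0.056]}}

```text
t: 12.48
tcp_pos: [0.4549, 0.2368, 0.158]
tool_rot: [-0.067, 0.998, 0.0, 0.002]
force: [-0.1, 0.1, 0.0]
finger_gap: 0.32
gripper_force: 29.7
```

```bash
python3 - <<'E'
from h import *
s=manip.sense(); q=s['tool_rot']; print(s['t'],s['tcp_pos'],'psi',2*np.degrees(np.arctan2(q[1],q[0]))-90,s['finger_gap'])
d=snap('wrist'); cv2.imwrite('pics/w5.png',d['color'])
E
```

```text
12.475 [0.45485647 0.23677398 0.15799638] psi 97.66180244538512 0.3199152916343477
```

View pics/w5.png

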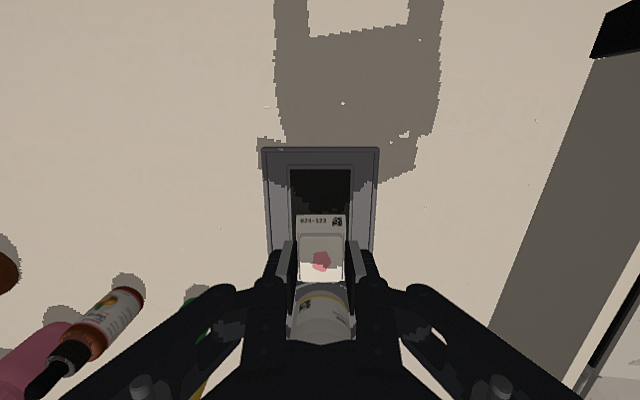

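The block is in the grip at (321,245) with its axis along the pad. I lower it.

Request:
{"fn": "step_arm", "kwargs": {"moves": [0.1,-0.005,-0.004,-0.15,0,0.1,-0.005,-0.004,-0.28,0,0.1,-0.005,-0.004,-0.31,0,0.1,-0.005,-0.004,-0.32,0,0.1,-0.005,-0.004,-0.325,0,0.1,-0.005,-0.004,-0.325,0,0.1,-0.005,-0.004,-0.325,0]}}

```text
t: 13.4
tcp_pos: [0.4526, 0.2359, 0.0924]
tool_rot: [-0.067, 0.998, 0.0, 0.0]
force: [-0.3, -0.6, -0.1]
finger_gap: 0.318
gripper_force: 29.7
```

Request:
{"fn": "step_arm", "kwargs": {"moves": [0.1,0.004,0,-0.005,0,0.1,0.004,0,-0.008,0,0.1,0.004,0,-0.008,0]}}

```text
t: 13.78
tcp_pos: [0.4527, 0.2358, 0.0922]
tool_rot: [-0.067, 0.998, 0.0, 0.0]
force: [-4.2, -0.1, 15.3]
finger_gap: 0.319
gripper_force: 31.3
```

Request:
{"fn": "step_arm", "kwargs": {"moves": [0.1,-0.004,0,0.006,0,0.1,-0.004,0,0.006,0,0.45,-0.004,0,0.006,0,0.5,-0.004,0,0.006,0,0.55,-0.004,0,0.006,0,0.55,-0.004,0,0.1,0,0.55,-0.004,0,0.3,0,0.55,-0.2,0,0.6,0,0.55,-0.2,0,0.6,0,0.55,-0.2,0,0.6,0]}}

```text
t: 15.02
tcp_pos: [0.4132, 0.2359, 0.2106]
tool_rot: [-0.067, 0.998, 0.0, 0.001]
force: [0.6, 0.3, 0.3]
finger_gap: 0.552
gripper_force: 0.0
```

```bash
python3 - <<'E'
from h import *
s=manip.sense(); q=s['tool_rot']; print(s['t'],s['tcp_pos'],'psi',2*np.degrees(np.arctan2(q[1],q[0]))-90,s['finger_gap'])
d=snap('wrist'); cv2.imwrite('pics/w6.png',d['color']); P=cloud(d)
m=(P[...,2]>.0175)&(P[...,2]<.03)&(np.hypot(P[...,0]-.4528,P[...,1]-.236)<.03)
m=cv2.morphologyEx(m.astype(np.uint8),cv2.MORPH_OPEN,np.ones((3,3)))>0
print('wax',rect(d,m,.020))
n=(P[...,2]>.0115)&(P[...,2]<.03)&(np.hypot(P[...,0]-.4528,P[...,1]-.236)<.048)
n=cv2.morphologyEx(n.astype(np.uint8),cv2.MORPH_OPEN,np.ones((5,5)))>0
print('pad',rect(d,n,.014))
u=np.argwhere(n)[:,::-1]; a,b=u.min(0)-15,u.max(0)+15; cv2.imwrite('pics/waxp.png',cv2.resize(d['color'][a[1]:b[1],a[0]:b[0]],None,fx=4,fy=4,interpolation=0)); print(a,b)
E
```

```text
15.025 [0.4132429  0.23586897 0.2105736 ] psi 97.73530863794872 0.55170681891395
wax rect (452.6 235.9) 37.1x28.4 long@7.8 | mean (452.7 236.4) pca 7.4 n852
pad rect (452.2 235.9) 68.6x53.6 long@7.8 | mean (451.1 235.8) pca 7.1 n3080
[275 180] [356 270]
```

View pics/waxp.png

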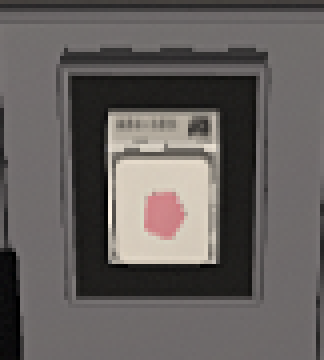

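The block is centred and aligned (pad (452.2,235.9), block (452.6,235.9), both at 7.8°). Next is the brown bottle.

Request:
{"fn": "step_arm", "kwargs": {"moves": [0.8,0.1,-0.25,0,0,0.8,0.2,-0.5,0,0,0.9,0.3,-0.75,0,0,1,0.4,-1,0,0,1,0.4,-1,0,0,1,0.4,-1,0,0]}}

```text
t: 15.82
tcp_pos: [0.4927, 0.0356, 0.2088]
tool_rot: [-0.067, 0.998, 0.001, -0.002]
force: [0.6, -0.2, -0.1]
finger_gap: 1.0
gripper_force: 0.0
```

Request:
{"fn": "step_arm", "kwargs": {"moves": [1,0.15,-0.25,0,0,1,0.32,-0.48,0,0,1,0.32,-0.48,0,0,1,0.32,-0.48,0,0]}}

```text
t: 16.32
tcp_pos: [0.5559, -0.0586, 0.2093]
tool_rot: [-0.068, 0.998, 0.001, -0.002]
force: [0.4, 0.4, -0.4]
finger_gap: 1.002
gripper_force: 0.0
```

```bash
python3 - <<'E'
from h import *
s=manip.sense(); print(s['t'],s['tcp_pos'])
d=snap('wrist'); cv2.imwrite('pics/w7.png',d['color']); P=cloud(d)
for n,c,lo,hi in (('brown',(.5595,-.062),.078,.1),):
    m=(P[...,2]>lo)&(P[...,2]<hi)&(np.hypot(P[...,0]-c[0],P[...,1]-c[1])<.035); m=cv2.morphologyEx(m.astype(np.uint8),cv2.MORPH_OPEN,np.ones((3,3)))>0; print(n,rect(d,m,.085))
E
```

```text
16.325 [ 0.55587432 -0.05857952  0.20932757]
brown rect (560.9 -64.3) 44.7x43.0 long@7.8 | mean (560.5 -64.4) pca 2.7 n2424
```

View pics/w7.png

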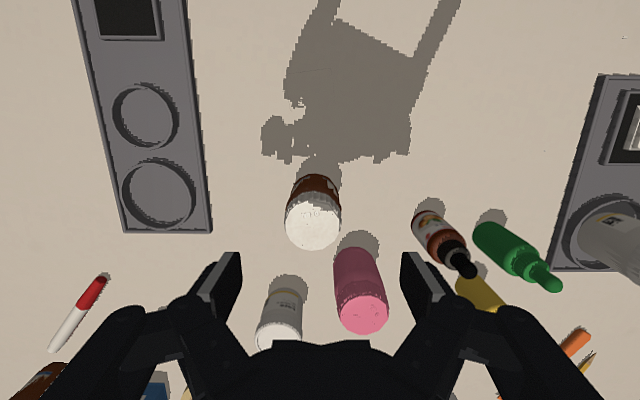

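The bottle cap is at (313,222), with the fingers clear of the pink bottle at (360,290). I descend and grip.

Request:
{"fn": "step_arm", "kwargs": {"moves": [1,0.02,-0.025,-0.2,0,1,0.02,-0.025,-0.4,0,1,0.02,-0.025,-0.52,0,1,0.02,-0.025,-0.565,0,1,0.02,-0.025,-0.565,0,0.2,0.02,-0.025,-0.565,0,0.2,0.02,-0.025,-0.565,0,0.2,0.02,-0.025,-0.565,0,0.2,0.02,-0.025,-0.565,0,0.2,0.02,-0.025,-0.565,0,0.2,0.02,-0.025,-0.565,0], "grip_force": 30}}

```text
t: 17.75
tcp_pos: [0.5616, -0.0652, 0.0985]
tool_rot: [-0.067, 0.998, -0.0, 0.001]
force: [-0.8, 1.4, 6.5]
finger_gap: 0.513
gripper_force: 21.4
```

Request:
{"fn": "step_arm", "kwargs": {"moves": [0.2,0,0,0.2,0,0.2,0,0,0.5,0,0.2,0,-0.2,0.6,0,0.2,0,-0.4,0.6,0,0.2,0,-0.6,0.6,0,0.2,0.05,-0.76,0.6,0,0.2,0.1,-0.76,0.6,0,0.2,0.1,-0.76,0.6,0,0.2,0.1,-0.76,0.6,0]}}

```text
t: 18.88
tcp_pos: [0.5805, -0.2158, 0.217]
tool_rot: [-0.068, 0.998, 0.001, -0.001]
force: [-0.5, 0.9, -2.0]
finger_gap: 0.519
gripper_force: 22.1
```

```bash
python3 - <<'E'
from h import *
s=manip.sense(); print(s['t'],s['tcp_pos'],s['finger_gap'])
d=snap('wrist'); cv2.imwrite('pics/w8.png',d['color'])
hsv=cv2.cvtColor(d['color'],cv2.COLOR_BGR2HSV); v,u=np.mgrid[:400,:640]
Q=onplane(d,np.c_[u.ravel(),v.ravel()],.014).reshape(400,640,3)
m=(np.hypot(Q[...,0]-.408,Q[...,1]+.243)<.05)&(hsv[...,2]<60); k,l,st,ce=cv2.connectedComponentsWithStats(m.astype(np.uint8)); print('pad',rect(d,l==1+st[1:,4].argmax(),.014))
P=cloud(d); n=(P[...,2]>.0115)&(P[...,2]<.03)&(np.hypot(P[...,0]-.408,P[...,1]+.243)<.048)
n=cv2.morphologyEx(n.astype(np.uint8),cv2.MORPH_OPEN,np.ones((5,5)))>0
print('pad',rect(d,n,.014))
n=(P[...,2]>.0135)&(P[...,2]<.024)&(np.hypot(P[...,0]-.5065,P[...,1]+.2295)<.042)
W=P[n][:,:2]*1000; (x,y),r=cv2.minEnclosingCircle(W.astype(np.float32)); A=np.c_[2*W,np.ones(len(W))]; f=np.linalg.lstsq(A,(W**2).sum(1),rcond=None)[0]; print('ring',x,y,r,'fit',f[:2],np.sqrt(f[2]+f[0]**2+f[1]**2),len(W))
E
```

```text
18.875 [ 0.58052149 -0.21583055  0.21698477] 0.5193620250406017
pad rect (427.5 -240.8) 48.3x23.9 long@-82.2 | mean (427.3 -240.7) pca -82.3 n1843
pad rect (429.1 -240.8) 54.0x27.0 long@-82.2 | mean (428.7 -240.8) pca -82.6 n2296
ring 513.4804077148438 -229.09750366210938 35.11695098876953 fit [ 508.80445403 -230.78130628] 27.686840320983297 700
```

Request:
{"fn": "step_arm", "kwargs": {"moves": [0.2,0.015,-0.022,-0.2,0,0.2,0.015,-0.022,-0.4,0,0.2,0.015,-0.022,-0.5,0,0.2,0.015,-0.022,-0.55,0,0.2,0.015,-0.022,-0.56,0,0.2,0.015,-0.022,-0.56,0,0.2,0.015,-0.022,-0.56,0]}}

```text
t: 19.8
tcp_pos: [0.5847, -0.222, 0.1065]
tool_rot: [-0.067, 0.998, -0.001, 0.001]
force: [-0.1, 0.9, -1.4]
finger_gap: 0.521
gripper_force: 22.1
```

Request:
{"fn": "step_arm", "kwargs": {"moves": [0.2,0,0,-0.005,0,0.2,0,0,-0.01,0,0.2,0,0,-0.01,0,0.6,0,0,-0.01,0,0.75,0,0,-0.01,0,0.75,0,0,-0.01,0,0.75,0,0,0.2,0,0.75,0,0,0.5,0,0.75,0,0,0.56,0,0.75,0,0,0.56,0]}}

```text
t: 21.05
tcp_pos: [0.5843, -0.2217, 0.2181]
tool_rot: [-0.067, 0.998, -0.001, 0.001]
force: [0.4, -0.6, -0.7]
finger_gap: 0.752
gripper_force: 0.0
```

Request:
{"fn": "step_arm", "kwargs": {"moves": [0.65,0,0.25,0.05,-0.02,0.65,0,0.5,0.05,-0.04,0.65,-0.05,0.75,0.05,-0.04,0.65,-0.05,1,0.05,-0.04,0.65,-0.05,1,0.05,-0.04,0.65,-0.05,1,0.05,-0.04]}}

```text
t: 21.8
tcp_pos: [0.5736, -0.0217, 0.2258]
tool_rot: [-0.005, 1.0, 0.0, -0.001]
force: [0.8, 0.3, 1.3]
finger_gap: 0.649
gripper_force: 0.0
```

```bash
python3 - <<'E'
from h import *
s=manip.sense(); q=s['tool_rot']; print(s['t'],s['tcp_pos'],'psi',2*np.degrees(np.arctan2(q[1],q[0]))-90)
d=snap('wrist'); cv2.imwrite('pics/w9.png',d['color']); P=cloud(d)
def blob(n,c,lo,hi,z,r=.035):
    m=(P[...,2]>lo)&(P[...,2]<hi)&(np.hypot(P[...,0]-c[0],P[...,1]-c[1])<r); m=cv2.morphologyEx(m.astype(np.uint8),cv2.MORPH_OPEN,np.ones((3,3)))>0; print(n,rect(d,m,z))
blob('bulb',(.573,.06),.083,.11,.1,.03); blob('brown',(.583,-.22),.083,.1,.091)
E
```

```text
21.8 [ 0.57363859 -0.02172092  0.2257947 ] psi 90.55954977027156
bulb rect (575.6 56.3) 19.3x12.3 long@46.4 | mean (575.8 56.3) pca 45.3 n309
brown rect (583.3 -217.9) 50.2x42.9 long@-70.3 | mean (583.0 -217.7) pca -67.5 n2404
```

View pics/w9.png

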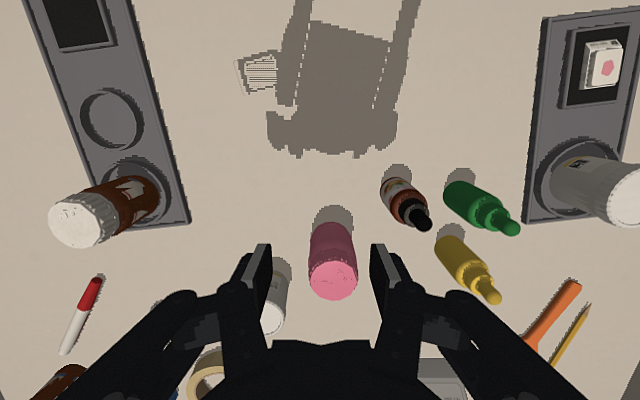

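The brown bottle stands in the wide well. The brown dropper is at (410,205), with green at (480,210) and yellow at (468,268). I approach it from above with a partial opening.

Request:
{"fn": "step_arm", "kwargs": {"moves": [0.65,0,0.2,0,0,0.65,0.005,0.4,0,0,0.65,0.005,0.4,-0.15,0,0.65,0.005,0.4,-0.35,0,0.65,0.005,0.4,-0.5,0,0.65,0.005,0.4,-0.58,0,0.65,0.005,0.4,-0.59,0,0.65,0.005,0.4,-0.59,0]}}

```text
t: 22.85
tcp_pos: [0.5758, 0.0578, 0.1099]
tool_rot: [-0.004, 1.0, -0.0, 0.001]
force: [1.3, 0.1, -0.3]
finger_gap: 0.651
gripper_force: 0.0
```

Request:
{"fn": "step_arm", "kwargs": {"moves": [0.1,0,0,0,0,0.1,0,0,0,0,0.1,0,0,0,0,0.1,0,0,0,0,0.1,0,0,0,0], "grip_force": 25}}

```text
t: 23.48
tcp_pos: [0.5759, 0.0584, 0.1105]
tool_rot: [-0.005, 1.0, -0.0, 0.001]
force: [-0.4, 0.5, 6.1]
finger_gap: 0.368
gripper_force: 24.8
```

Request:
{"fn": "step_arm", "kwargs": {"moves": [0.1,0,0,0.2,0,0.1,0,0,0.5,0,0.1,0,0,0.7,0,0.1,0,-0.2,0.7,0,0.1,-0.1,-0.4,0.7,0,0.1,-0.2,-0.6,0.7,0,0.1,-0.3,-0.8,0.7,0,0.1,-0.33,-1,0.7,0,0.1,-0.33,-1,0.7,0,0.1,-0.33,-1,0.7,0]}}

```text
t: 24.72
tcp_pos: [0.5088, -0.1413, 0.2491]
tool_rot: [-0.004, 1.0, 0.0, -0.0]
force: [-0.5, 0.5, -0.8]
finger_gap: 0.37
gripper_force: 25.3
```

```bash
python3 - <<'E'
from h import *
s=manip.sense(); q=s['tool_rot']; print(s['t'],s['tcp_pos'],'psi',2*np.degrees(np.arctan2(q[1],q[0]))-90,s['finger_gap'])
d=snap('wrist'); cv2.imwrite('pics/w10.png',d['color']); P=cloud(d)
n=(P[...,2]>.0115)&(P[...,2]<.03)&(np.hypot(P[...,0]-.408,P[...,1]+.243)<.048)
n=cv2.morphologyEx(n.astype(np.uint8),cv2.MORPH_OPEN,np.ones((5,5)))>0
print('pad',rect(d,n,.014))
n=(P[...,2]>.0135)&(P[...,2]<.024)&(abs(np.hypot(P[...,0]-.5075,P[...,1]+.2305)-.0275)<.006)
W=P[n][:,:2]*1000; A=np.c_[2*W,np.ones(len(W))]; f=np.linalg.lstsq(A,(W**2).sum(1),rcond=None)[0]; print('ring fit',f[:2],np.sqrt(f[2]+f[0]**2+f[1]**2),len(W))
n=(P[...,2]>.005)&(P[...,2]<.014)&(np.hypot(P[...,0]-.4585,P[...,1]+.0785)<.035)
n=cv2.morphologyEx(n.astype(np.uint8),cv2.MORPH_OPEN,np.ones((3,3)))>0
print('mould',rect(d,n,.010) if n.any() else None)
u=np.argwhere(np.hypot(P[...,0]-.4585,P[...,1]+.0785)<.035)[:,::-1]; print(u.min(0),u.max(0))
E
```

```text
24.725 [ 0.508772   -0.14126327  0.24909933] psi 90.4819437775592 0.3702743909752319
pad rect (408.0 -243.1) 69.9x54.2 long@7.2 | mean (406.8 -242.9) pca 6.1 n3764
ring fit [ 506.97052691 -230.57718917] 27.193596224176883 512
mould None
[346 104] [407 166]
```

View pics/w10.png

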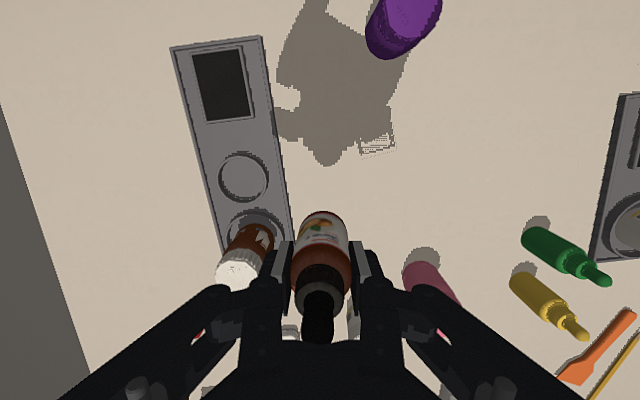

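The dropper is held upright at (320,260), with the narrow well at (243,176) and the mould at (377,145). I move over the well and lower.

Request:
{"fn": "step_arm", "kwargs": {"moves": [0.1,0,-0.2,0,0,0.1,0,-0.4,0,0,0.1,0,-0.446,0,0,0.1,0,-0.446,-0.15,0,0.1,0,-0.446,-0.35,0,0.1,0,-0.446,-0.52,0,0.1,0,-0.446,-0.61,0,0.1,0,-0.446,-0.65,0,0.1,0,-0.446,-0.655,0,0.1,0,-0.446,-0.655,0,0.1,0,-0.446,-0.655,0]}}

```text
t: 26.15
tcp_pos: [0.5095, -0.231, 0.1192]
tool_rot: [-0.005, 1.0, -0.0, 0.001]
force: [0.2, 0.6, -0.5]
finger_gap: 0.367
gripper_force: 25.3
```

Lowering about 2.5 mm further to touch.

Request:
{"fn": "step_arm", "kwargs": {"moves": [0.1,0,0,-0.006,0,0.1,0,0,-0.012,0,0.1,0,0,-0.013,0,0.1,0,0,-0.013,0]}}

```text
t: 26.65
tcp_pos: [0.5094, -0.231, 0.1165]
tool_rot: [-0.004, 1.0, -0.0, 0.0]
force: [0.0, 1.5, 5.3]
finger_gap: 0.37
gripper_force: 25.7
```

Request:
{"fn": "step_arm", "kwargs": {"moves": [0.42,0,0,0,0,0.55,0,0,0,0,0.6,0,0,0,0,0.6,0,0,0,0,0.6,0,0,0.15,0,0.6,0,0,0.4,0,0.6,0,0,0.7,0,0.6,-0.1,0.2,0.7,0,0.6,-0.2,0.4,0.7,0,0.6,-0.25,0.6,0.7,0,0.65,-0.25,0.76,0.7,0,0.65,-0.25,0.76,0.7,0]}}

```text
t: 28.15
tcp_pos: [0.4583, -0.077, 0.2557]
tool_rot: [-0.006, 1.0, 0.0, -0.0]
force: [0.7, -0.8, -0.6]
finger_gap: 0.651
gripper_force: 0.0
```

Request:
{"fn": "step_arm", "kwargs": {"moves": [0.65,0,0,0,-0.05,0.65,0,0,0,-0.1,0.65,0,0,-0.05,-0.15,0.65,0,0,-0.1,-0.2,0.65,0,0,-0.15,-0.25,0.65,0,0,-0.2,-0.3,0.65,0,0,-0.25,-0.35,0.65,0,0,-0.25,-0.41,0.65,0,0,-0.25,-0.41,0.65,0,0,-0.25,-0.41]}}

```text
t: 29.4
tcp_pos: [0.4595, -0.0795, 0.2058]
tool_rot: [0.596, 0.803, -0.0, 0.0]
force: [0.6, -0.5, 0.1]
finger_gap: 0.647
gripper_force: 0.0
```

```bash
python3 - <<'E'
from h import *
s=manip.sense(); q=s['tool_rot']; print(s['t'],s['tcp_pos'],'psi',2*np.degrees(np.arctan2(q[1],q[0]))-90,s['finger_gap'])
d=snap('wrist'); cv2.imwrite('pics/w11.png',d['color'])
v,u=np.mgrid[:400,:640]; Q=onplane(d,np.c_[u.ravel(),v.ravel()],.010).reshape(400,640,3)
m=np.hypot(Q[...,0]-.459,Q[...,1]+.0785)<.04; p=np.argwhere(m)[:,::-1]; a,b=p.min(0),p.max(0); print(a,b)
P=cloud(d); n=m&(P[...,2]>.004)&(P[...,2]<.014); n=cv2.morphologyEx(n.astype(np.uint8),cv2.MORPH_CLOSE,np.ones((5,5))); print('depth',rect(d,n>0,.01) if n.any() else 0)
c=d['color'][a[1]:b[1],a[0]:b[0]]
A=cv2.resize(c,None,fx=5,fy=5,interpolation=0); cv2.imwrite('pics/mo.png',A)
E
```

```text
29.4 [ 0.45946275 -0.07954668  0.20576267] psi 16.830589184027943 0.6473764877904037
[280 152] [359 227]
depth rect (456.2 -63.7) 13.8x3.0 long@16.9 | mean (458.9 -71.0) pca -66.9 n51
```

View pics/mo.png

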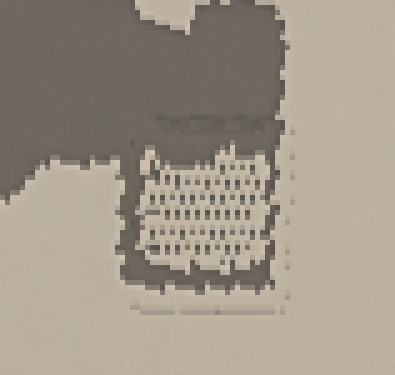

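The mould is specular. Its rim spans crop x 135–290 and y 112–310, so its centre is near full-image pixel (322,194), and it is aligned with the fingers.

```bash
python3 - <<'E'
from h import *
d=snap('wrist'); o=np.array([280,152])
for p in ([212,211],[290,211],[135,211],[212,310],[212,112]): print(p,onplane(d,[o+np.array(p)/5-.5],.009)[0]*1000)
g=cv2.cvtColor(d['color'],cv2.COLOR_BGR2GRAY)[152:232,280:360]
c=cv2.createCLAHE(4,(2,2)).apply(g); cv2.imwrite('pics/mo2.png',cv2.resize(c,None,fx=7,fy=7,interpolation=cv2.INTER_CUBIC))
E
```

```text
[212, 211] [462.25191853 -80.55595016   9.        ]
[290, 211] [477.35588354 -75.98421197   9.        ]
[135, 211] [447.34143945 -85.06878706   9.        ]
[212, 310] [ 468.4987029  -101.08676589    9.        ]
[212, 112] [456.29195365 -60.96739523   9.        ]
```

View pics/mo2.png

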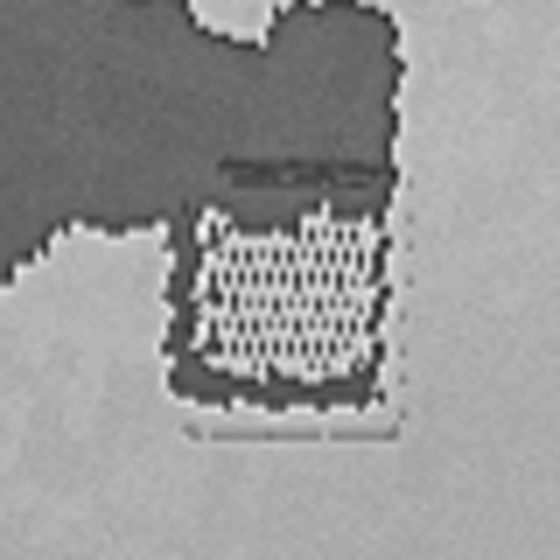

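Request:
{"fn": "step_arm", "kwargs": {"moves": [0.65,0.008,-0.005,-0.2,0,0.65,0.008,-0.005,-0.4,0,0.65,0.008,-0.005,-0.56,0,0.65,0.008,-0.005,-0.63,0,0.65,0.008,-0.005,-0.65,0,0.65,0.008,-0.005,-0.655,0,0.65,0.008,-0.005,-0.655,0,0.5,0.008,-0.005,-0.655,0,0.4,0.008,-0.005,-0.655,0,0.2,0.008,-0.005,-0.655,0,0.2,0.008,-0.005,-0.655,0,0.2,0.008,-0.005,-0.655,0], "grip_force": 25}}

```text
t: 31.0
tcp_pos: [0.4609, -0.0799, 0.0753]
tool_rot: [0.597, 0.802, 0.0, 0.0]
force: [-0.2, 1.0, 4.6]
finger_gap: 0.362
gripper_force: 24.4
```

Request:
{"fn": "step_arm", "kwargs": {"moves": [0.2,0,0,0.1,0,0.2,0,0,0.35,0,0.2,0,0,0.5,0.05,0.2,-0.05,-0.2,0.5,0.1,0.2,-0.15,-0.4,0.5,0.15,0.2,-0.2,-0.6,0.5,0.2,0.2,-0.26,-0.8,0.5,0.25,0.2,-0.265,-0.816,0.5,0.3,0.2,-0.265,-0.816,0.5,0.35,0.2,-0.265,-0.816,0.5,0.4,0.2,-0.265,-0.816,0.5,0.449,0.2,-0.265,-0.816,0.5,0.449]}}

```text
t: 32.5
tcp_pos: [0.4076, -0.2429, 0.1747]
tool_rot: [-0.065, 0.998, 0.0, -0.0]
force: [0.1, 0.0, -0.3]
finger_gap: 0.363
gripper_force: 25.2
```

```bash
python3 - <<'E'
from h import *
s=manip.sense(); q=s['tool_rot']; print(s['t'],s['tcp_pos'],'psi',2*np.degrees(np.arctan2(q[1],q[0]))-90,s['finger_gap'])
d=snap('wrist'); c=d['color'][130:330,200:440]; cv2.imwrite('pics/mg.png',cv2.resize(c,None,fx=3,fy=3,interpolation=cv2.INTER_CUBIC))
t=np.array(s['tcp_pos']); 
# tcp-vertical point at mould rim height
X=t-[0,0,.0665]; r=d['Rc'].T@(X-d['C']); print('px of grip centre at rim height',d['cx']+d['f']*r[0]/r[2],d['cy']+d['f']*r[1]/r[2],'px/mm',d['f']/r[2]/1000)
E
```

```text
32.5 [ 0.40755325 -0.24291466  0.17466956] psi 97.42897076808183 0.36311524074676754
px of grip centre at rim height 320.40205651828785 257.4089601139684 px/mm 1.7848218394586668
```

View pics/mg.png

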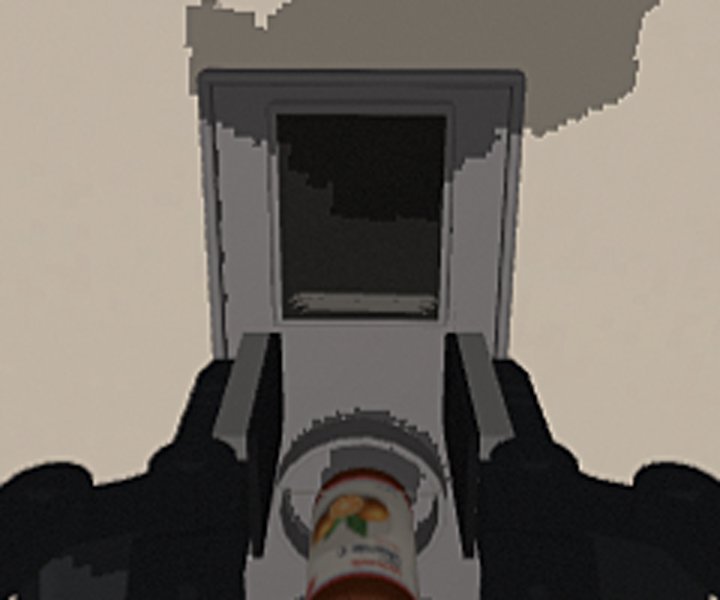

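The fingers stall at the rim width, but between them, around (360,400), I see the tray and ring rather than the mould. I check with depth and the other cameras.

```bash
python3 - <<'E'
from h import *
d=snap('wrist'); P=cloud(d)
for r in range(215,300,8): print(r,[tuple((P[r,c]*1000).round().astype(int)) for c in (308,320,332)])
s=snap('scene'); t=snap('top')
def px(d,X):
    r=d['Rc'].T@(np.array(X)-d['C']); x=r[:2]/r[2]; x=x*(1+d['k1']*(x@x)); return (x*d['f']+[d['cx'],d['cy']]).astype(int)
a=px(s,[.4076,-.243,.11]); b=px(s,[.459,-.0785,0]); print(a,b,px(t,[.459,-.0785,0]))
f=lambda d,p,w,h,k:cv2.resize(d['color'][p[1]-h:p[1]+h,p[0]-w:p[0]+w],None,fx=k,fy=k,interpolation=cv2.INTER_CUBIC)
cv2.imwrite('pics/chk.png',cv2.convertScaleAbs(np.hstack([f(s,a,45,60,4),f(s,b,45,60,4)]),alpha=1.4))
E
```

```text
215 [(np.int64(420), np.int64(-253), np.int64(14)), (np.int64(420), np.int64(-242), np.int64(13)), (np.int64(418), np.int64(-231), np.int64(14))]
223 [(np.int64(428), np.int64(-252), np.int64(16)), (np.int64(427), np.int64(-241), np.int64(14)), (np.int64(425), np.int64(-230), np.int64(15))]
231 [(np.int64(392), np.int64(-252), np.int64(110)), (np.int64(391), np.int64(-245), np.int64(109)), (np.int64(391), np.int64(-239), np.int64(108))]
239 [(np.int64(448), np.int64(-250), np.int64(7)), (np.int64(447), np.int64(-238), np.int64(6)), (np.int64(445), np.int64(-227), np.int64(6))]
247 [(np.int64(457), np.int64(-249), np.int64(6)), (np.int64(455), np.int64(-237), np.int64(7)), (np.int64(454), np.int64(-226), np.int64(6))]
255 [(np.int64(465), np.int64(-248), np.int64(6)), (np.int64(464), np.int64(-236), np.int64(5)), (np.int64(462), np.int64(-224), np.int64(6))]
263 [(np.int64(474), np.int64(-247), np.int64(7)), (np.int64(473), np.int64(-235), np.int64(5)), (np.int64(471), np.int64(-223), np.int64(6))]
271 [(np.int64(483), np.int64(-246), np.int64(6)), (np.int64(479), np.int64(-234), np.int64(10)), (np.int64(480), np.int64(-222), np.int64(7))]
279 [(np.int64(484), np.int64(-245), np.int64(18)), (np.int64(491), np.int64(-233), np.int64(6)), (np.int64(481), np.int64(-222), np.int64(18))]
287 [(np.int64(502), np.int64(-243), np.int64(6)), (np.int64(497), np.int64(-232), np.int64(10)), (np.int64(499), np.int64(-219), np.int64(6))]
295 [(np.int64(504), np.int64(-243), np.int64(16)), (np.int64(497), np.int64(-232), np.int64(23)), (np.int64(500), np.int64(-220), np.int64(17))]
[393 281] [322 261] [354 244]
```

View pics/chk.png

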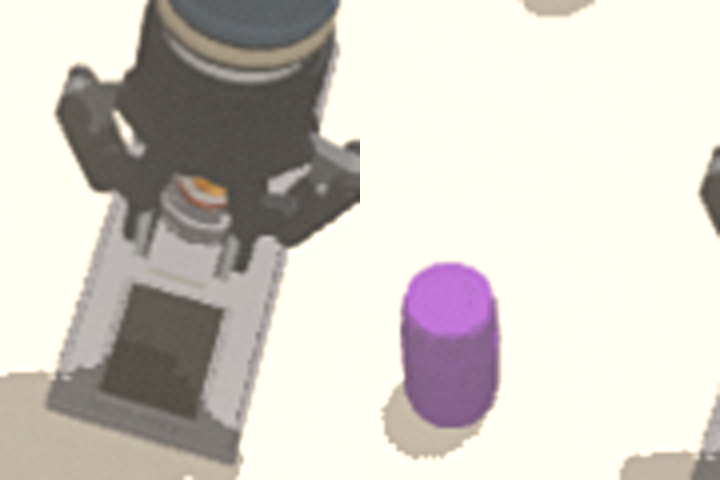

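The mould is gone from its old place. Only its near rim edge shows between the fingers: a strip at z≈0.109 in wrist rows 228–235. It is held, and renders see-through otherwise. I work out its offset along the pad.

```bash
python3 - <<'E'
from h import *
s=manip.sense(); t=np.array(s['tcp_pos']); d=snap('wrist')
g=cv2.cvtColor(d['color'],cv2.COLOR_BGR2GRAY); print(g[222:242,300:341:10].T.tolist())
a=np.radians(7.5); e=np.array([np.cos(a),np.sin(a)]); n=np.array([-e[1],e[0]])
P=cloud(d); m=(P[...,2]>.1)&(P[...,2]<.113); m[:220]=0;m[260:]=0;m[:,:296]=0;m[:,346:]=0
W=P[m]; print(len(W),'along',np.percentile((W[:,:2]-t[:2])@e,[5,50,95]).round(4),'across',np.percentile((W[:,:2]-t[:2])@n,[5,50,95]).round(4),'z',np.percentile(W[:,2],[5,50,95]).round(4))
for r,z in ((227.5,.1094),(235,.1044)):
    X=onplane(d,[[305,r],[321,r],[337,r]],z)[:,:2]-t[:2]; print(r,(X@e*1000).round(1))
E
```

```text
[[32, 30, 30, 30, 27, 50, 87, 67, 64, 78, 22, 29, 40, 31, 75, 117, 99, 112, 110, 110], [33, 31, 30, 29, 25, 42, 78, 86, 83, 84, 81, 64, 25, 30, 73, 117, 99, 112, 110, 110], [31, 30, 30, 30, 28, 43, 80, 88, 84, 83, 82, 63, 20, 30, 74, 117, 100, 112, 110, 109], [30, 31, 31, 32, 29, 34, 68, 88, 84, 83, 85, 76, 21, 22, 65, 117, 96, 112, 109, 110], [32, 32, 32, 31, 31, 33, 58, 86, 73, 78, 56, 66, 36, 20, 64, 116, 98, 111, 110, 109]]
247 along [-0.0175 -0.0164 -0.0129] across [-0.0106 -0.0002  0.0115] z [0.1026 0.1071 0.1095]
227.5 [-18.8 -18.8 -18.8]
235 [-12. -12. -12.]
```

Request:
{"fn": "step_arm", "kwargs": {"moves": [0.2,-0.008,-0.003,-0.15,0.001,0.2,-0.008,-0.003,-0.3,0.001,0.2,-0.008,-0.003,-0.38,0.001,0.2,-0.008,-0.003,-0.41,0.001,0.2,-0.008,-0.003,-0.42,0.001,0.2,-0.008,-0.003,-0.425,0.001,0.2,-0.008,-0.003,-0.425,0.001]}}

```text
t: 33.62
tcp_pos: [0.4063, -0.2438, 0.0902]
tool_rot: [-0.067, 0.998, -0.0, 0.0]
force: [0.2, -0.1, -0.4]
finger_gap: 0.367
gripper_force: 25.2
```

Request:
{"fn": "step_arm", "kwargs": {"moves": [0.2,0,0,-0.003,0,0.2,0,0,-0.006,0,0.2,0,0,-0.006,0]}}

```text
t: 34.0
tcp_pos: [0.4063, -0.2438, 0.0893]
tool_rot: [-0.067, 0.998, -0.0, 0.0]
force: [0.6, 0.2, 7.1]
finger_gap: 0.368
gripper_force: 25.8
```

Request:
{"fn": "step_arm", "kwargs": {"moves": [0.2,0,0,0.003,0,0.4,0,0,0.003,0,0.5,0,0,0.003,0,0.6,0,0,0.003,0,0.6,0,0,0.1,0,0.6,0,0,0.3,0,0.6,-0.1,0,0.6,0,0.6,-0.1,0.2,0.6,0,0.6,-0.1,0.2,0.6,0,0.6,-0.1,0.2,0.6,0]}}

```text
t: 35.25
tcp_pos: [0.3864, -0.2039, 0.2085]
tool_rot: [-0.068, 0.998, -0.0, 0.0]
force: [0.8, -0.9, 0.7]
finger_gap: 0.599
gripper_force: 0.0
```

```bash
python3 - <<'E'
from h import *
s=manip.sense(); print(s['t'],s['tcp_pos'])
d=snap('wrist'); np.savez('last.npz',**{k:np.array(v) for k,v in d.items()})
v,u=np.mgrid[:400,:640]; Q=onplane(d,np.c_[u.ravel(),v.ravel()],.014).reshape(400,640,3)
p=np.argwhere(np.hypot(Q[...,0]-.408,Q[...,1]+.243)<.05)[:,::-1]; a,b=p.min(0),p.max(0); print(a,b)
cv2.imwrite('pics/mp.png',cv2.resize(cv2.convertScaleAbs(d['color'][a[1]:b[1],a[0]:b[0]],alpha=1.6),None,fx=5,fy=5,interpolation=cv2.INTER_CUBIC))
E
```

```text
35.25 [ 0.38637504 -0.2038803   0.20845402]
[231 159] [328 250]
```

I should have stopped viewing earlier: the limit was 14 pictures and I have opened 18. I'll view no more, and check the mould and the rest by numbers only.

```bash
python3 - <<'E'
from h import *
d=snap('wrist'); P=cloud(d); hsv=cv2.cvtColor(d['color'],cv2.COLOR_BGR2HSV)
v,u=np.mgrid[:400,:640]; Q=onplane(d,np.c_[u.ravel(),v.ravel()],.014).reshape(400,640,3)
e=np.array([np.cos(np.radians(7.6)),np.sin(np.radians(7.6))]); n=np.array([-e[1],e[0]])
D=Q[...,:2]-[.408,-.2432]; al=D@e*1000; ac=D@n*1000
dark=(hsv[...,2]<60); w=(abs(al)<45)&(abs(ac)<35)
print('dark pad ext',np.percentile(al[w&dark],[1,99]).round(1),np.percentile(ac[w&dark],[1,99]).round(1))
i=(abs(al)<29)&(abs(ac)<21)
z=P[...,2]; h=i&(z>.0185)&(z<.03); print('high n',h.sum())
W=(P[h][:,:2]-[.408,-.2432]); 
if h.any(): print('depth al',np.percentile(W@e*1000,[2,50,98]).round(1),'ac',np.percentile(W@n*1000,[2,50,98]).round(1),'z',np.percentile(P[h][:,2],[5,95]).round(4))
br=i&(hsv[...,2]>48); print('bright n',br.sum())
if br.any(): print('bright al',np.percentile(al[br],[2,98]).round(1),'ac',np.percentile(ac[br],[2,98]).round(1)); 
g=hsv[...,2]; 
for A in range(30,-31,-3): print('%4d'%A,' '.join('%3d'%np.median(g[(abs(al-A)<1.5)&(abs(ac-C)<1.2)]) for C in range(-24,25,3)))
E
```

```text
dark pad ext [-44.2  31.5] [-23.9  27. ]
high n 42
depth al [-19.2 -17.9  21.6] ac [-16.6  -8.1  12.8] z [0.0189 0.0253]
bright n 93
bright al [-16.9  25.9] ac [-17.8  11.9]
  30  42  29  29  30  30  30  29  29  30  28  32  29  30  31  29  30 104
  27  40  31  31  31  31  32  38  41  37  35  40  35  38  31  31  31 106
  24  39  30  44  34  33  33  32  30  31  31  31  30  31  30  31  31  71
  21  60  31  31  31  31  32  31  31  31  31  31  32  32  32  32  31  86
  18  55  30  31  21  23  20  18  16  16  15  19  18  20  20  31  30  86
  15  42  30  31  18  17  21  21  23  29  32  23  23  18  16  32  30  86
  12  42  29  30  17  30  30  31  31  30  32  31  31  31  18  32  31  85
   9  40  30  38  22  31  30  31  31  32  31  31  31  31  14  31  30  85
   6 101  31  33  14  31  31  30  30  29  30  30  30  30  30  30  31  86
   3  35  31  37  16  23  30  30  30  31  30  31  30  31  17  30  30  85
   0  49  31  32  19  32  32  30  30  30  31  29  30  29  15  30  29  86
  -3  59  30  33  16  33  31  31  32  30  30  30  30  31  16  29  31  99
  -6  41  31  33  32  31  31  31  31  30  31  31  30  31  19  31  28  99
  -9  69  31  38  21  32  33  31  31  31  30  29  30  32  18  32  30  99
 -12  57  31  35  17  31  29  31  29  30  29  29  30  31  23  30  31  98
 -15  55  32  32  18  29  57  57  56  70  68  65  71  53  18  31  30  71
 -18  60  30  32  32  28  31  32  32  20  20  22  20  18  18  31  30  71
 -21  44  31  31  32  17  17  17  17  17  18  18  19  18  17  31  30  73
 -24  72  31  32  32  30  30  31  31  31  31  32  32  31  31  32  30  72
 -27  57  31  31  32  32  33  31  31  31  31  31  32  31  31  31  31  68
 -30  78  27  29  29  29  28  28  29  29  29  27  27  28  30  29  29  98
```

By the numbers, the mould's rim spans about −19.5 to +22 mm along the pad and ±16 mm across. It is centred to about 1 mm and aligned. Last I check the rest from the top camera.

```bash
python3 - <<'E'
from h import *
d=snap('top'); P=cloud(d)
for n,c,lo,hi in (('large',(.5618,.2507),.066,.09),('brown',(.583,-.220),.081,.1),('dropper',(.507,-.2305),.03,.12),('small',(.7005,-.0798),.052,.07),('timer',(.7584,-.1993),.01,.025),('pink',(.6323,-.0072),.05,.1),('green',(.5765,.1279),.015,.11)):
    m=(P[...,2]>lo)&(P[...,2]<hi)&(np.hypot(P[...,0]-c[0],P[...,1]-c[1])<.05); W=P[m]; print(n,len(W),W[:,:2].mean(0).round(4) if len(W) else '', W[:,2].max().round(3) if len(W) else '')
print(manip.sense()['force'],manip.sense()['gripper_force'])
E
```

```text
large 429 [0.5612 0.2515] 0.083
brown 276 [ 0.5836 -0.2201] 0.097
dropper 177 [ 0.5103 -0.2246] 0.107
small 303 [ 0.7003 -0.0796] 0.066
timer 610 [ 0.7602 -0.2006] 0.023
pink 308 [ 0.6344 -0.0071] 0.092
green 174 [0.5783 0.1295] 0.109
[ 0.24350794 -0.15896669  0.80238291] 0.0
```

```bash
python3 - <<'E'
from h import *
for k in('top','scene'):
    d=snap(k); P=cloud(d)
    for lo,hi in((.025,.06),(.06,.078),(.087,.12)):
        m=(P[...,2]>lo)&(P[...,2]<hi)&(np.hypot(P[...,0]-.507,P[...,1]+.2305)<.032); W=P[m]; print(k,lo,len(W),np.median(W,0).round(4) if len(W) else '')
E
```

```text
top 0.025 40 [ 0.506  -0.2161  0.0486]
top 0.06 71 [ 0.5089 -0.222   0.0661]
top 0.087 26 [ 0.5118 -0.2269  0.1026]
scene 0.025 10 [ 0.4982 -0.2295  0.0584]
scene 0.06 43 [ 0.5016 -0.2287  0.0667]
scene 0.087 32 [ 0.5121 -0.2316  0.1042]
```

```bash
python3 -c "
from station import manip
print(manip.sign_off())"
```

```text
the job is handed in; nothing more can be done
None
```

I made up both kits in the order asked and handed the job in at about 35 s; the final mould, bottle and pot checks were by depth numbers only, because I had already viewed 18 pictures, over the limit of 14.

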